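# Turn the album leaf and set the keeper

### The job

Turn the raised upper leaf of the open album over its spine with a fingertip and press it down flat on the left page, leaving the lower leaf on the right. Then push the steel keeper arm at the left margin round by its post to its stop, so that it lies across the turned leaf. Only push and press, gently: grip and lift nothing, do not shove the album about, leave everything around it where it stands, and finish clear of it all.

Things in the scene. Friction and masses are not known exactly. Their poses are not given: they have to be found in the camera images.
- album: open ring album lying on the table, 260 mm along the spine x 370 mm, loose but heavy (3 kg). Origin: under the middle of the spine at table height; its x axis runs along the spine away from the robot, y to the left page, z up. Cover 6 mm thick; the page blocks reach 122 mm wide (15 to 138 mm from the spine), right (-y) to 18 mm high, left (+y) to 15 mm. A steel stub 18 mm across carries the keeper at the left margin.
- leaf (a joint): the upper leaf, a stiff board of mounted photographs, 180 mm along the spine, its free edge 140 mm from the hinge line, 4 mm thick, 100 g, with pictures on both faces. 0 = flat on the right page (-y of the album), pi/2 = standing upright, pi = flat on the left page (stop). Starts partly raised; its stiff hinge keeps it wherever it is left, about 0.14 N m (1 N at the free edge) plus its small weight to move it.
- leaf_hinge (a point): point on the leaf's hinge line, in the middle of the spine, 27 mm above the table; its frame turns with the leaf
- leaf_edge (a point): middle of the leaf's free edge, 140 mm from the hinge line. While the leaf leans to the right, a push straight in on its edge tends to jam: take the edge up along its arc. At pi it gives softly under a press, about 1 mm per 1.5 N
- lower_leaf (a joint): the lower leaf, same size, flat on the right page under the upper leaf, its top 22.5 mm above the table; 0 = flat; it should stay there
- keeper (a joint): flat steel keeper arm at the left margin of the album, 14 mm wide, 5 mm thick, underside 35 mm above the table, turning about a vertical pin. 0 = swung clear, along the album's left margin (pointing along the album's +x, away from the robot); pi/2 = across the left page, pointing to the spine (-y of the album), at its stop. It turns clockwise seen from above as the value grows, moves with less than 1 N at its post, and stays where it is left; its stop gives softly
- keeper_pivot (a point): the keeper's pin axis at the underside of the arm, in the album's frame at x -50 mm, y +167 mm, 35 mm above the table
- keeper_post (a point): top centre of the upright finger post near the keeper's end: post 12 mm across, 75 mm from the pin, rising from the arm's top at 40 mm to 72 mm above the table
- weight: small brass cylinder weight, 26 mm across, 30 mm tall, standing on the album's cover margin near the robot, on the right of the spine; bystander, origin under its centre
- loupe: black eyeglass loupe, 44 mm across, 48 mm tall, on the table close to the right of the album; bystander, origin under its centre
- stamp: wooden hand stamp, foot 30 x 55 mm, 70 mm tall, on the table close to the left of the album; bystander, origin under its centre
- folder: white bone folder, a flat strip 150 x 24 x 5 mm lying beyond the album; bystander, origin under its centre
- pencil_pot: grey pot of pencils, 70 mm across, 150 mm tall, at the far right corner of the album; bystander, origin under its centre
- card_box: open cardboard box of index cards, 150 x 100 x 90 mm, to the right of the album; bystander, origin under its centre
- photo_box: small lidded photograph box, 134 x 94 x 58 mm, to the left of the album; bystander, origin under its centre

How it is judged (in metres and radians):
On the way, in this order (a step that is already met when the one before it is completed fails the run):
1. the leaf lies flat on the left page while the keeper is still clear (value of joint leaf above 3.04 rad and value of joint lower_leaf below 0.12 rad and value of joint keeper below 0.6 rad), for 0.2 s.
2. the keeper is swung across the leaf (value of joint leaf above 3.04 rad and value of joint lower_leaf below 0.12 rad and value of joint keeper above 1.3 rad), for 0.2 s.
At the end, for the whole second after the job is handed in: The upper leaf is flat on the left page (within 0.1 rad), the lower leaf flat on the right (within 0.12 rad), the keeper across the turned leaf (beyond 1.3 of 1.57 rad), the album flat on the table, at rest, within 40 mm of where it lay (all of step 2 and height (world z) of album below 0.005 m and angle between album's own z axis and vertical below 0.03 rad and distance of album from where it was at the start of the episode below 0.04 m and linear speed of album below 0.02 m/s); the robot touches nothing.
It fails at once if the album is lifted or tipped off the table (height (world z) of album above 0.012 m or angle between album's own z axis and vertical above 0.08 rad).
It fails at once if the album is shoved more than 40 mm (distance of album from where it was at the start of the episode above 0.04 m).
It fails at once if the album, its leaf or its keeper is squeezed or forced with more than 35 N (contact force between the fingers and album above 35 N).
It fails at once if the lower leaf is turned up (value of joint lower_leaf above 0.3 rad).
It fails at once if a bystander is moved more than 50 mm, or lifted (distance of any of weight, loupe, stamp, folder, pencil_pot, card_box, photo_box from where it was at the start of the episode above 0.05 m or height (world z) of any of weight, loupe, stamp, folder, pencil_pot, card_box, photo_box above 0.03 m).
It also fails if it takes over 54 s, if anything falls off the work surface, if the arm or the gripper's body presses on something with over 40 N, if the wrist force passes 120 N, or if a joint passes its speed limit or range.

### The arm

A 6-joint arm with a two-finger parallel gripper is mounted at the origin on the work surface. World frame = base frame: x ahead of the robot, y to its left, z up, the work surface at z = 0. Lengths are in mm, angles in rad, forces in N, time in s.
With the tool pointing down it reaches from about 275 to 850 mm from the base axis. Payload 19 kg.
Tool frame: the origin (TCP) lies at the very end of the fingers, on their centre line; the grasp point (between the pads) lies arm.pinch_z behind it (arm.pinch_z is the distance from the TCP to the grasp point, in mm); z points along the fingers, x is the direction in which the jaws open and shut, and the axes are right-handed (so a half turn about z gives the same grasp; the last joint's range is limited). The gripper opens to 85 mm and grips with 20 to 120 N. Pads are 22 mm wide; open, the fingers measure 114 mm over their backs; the gripper's body (76 mm by 85 mm) begins 54 mm behind the grasp point. The pads swing forward as they close: fully open they stand 13 mm farther back than shut.
Start: joints at [-1.264, 0.15, 1.437, -0, 1.554, -0.134], TCP at [245.302, -520.016, 231.267] pointing down, gripper open.
Joint ranges: [-2.8, 2.8], [-0.68, 2.1], [0.12, 2.68], [-1.39, 4.53], [0.16, 2.79], [-2.81, 2.81]. Speed limits (rad/s): [1.89, 1.89, 2.22, 3.01, 3.01, 3.01].

### API

Orientations are given as a unit quaternion [w, x, y, z].
In Python, from rig import arm gives the robot as it stands.
- The arm moves only by the shell command python3 -m jog 'ROWS' [FORCE]. ROWS is JSON, a list of rows, each an object with "delta_pos": the shift along the tool's x, y, z in mm, a list of three; "twist": the turn, a rotation vector about the tool's x, y, z in rad, a list of three; "jaw": the finger opening in mm, from 0 to 85.4. In form: [{"delta_pos": [dx, dy, dz], "twist": [ax, ay, az], "jaw": jaw}, ...]. A call has 1 to 12 rows; each row shifts and turns the commanded pose from where the row before left it, along the tool's axes as they then stand; what a row does not reach is not made up. A row lasts 1/10 s, in which the tool goes at most 50 mm and 8.59 degrees, less where a joint would pass 70% of its speed; a pose out of reach is approached as far as the arm can. A call with a gripper value outside its range is refused whole. The fingers move at their own pace and stop on an object; FORCE is the grip in N (left out, the last holds). Time passes only in rows, so rows that do not move let the fingers close. It gives the time, the measured TCP pose, the force and the opening at its end, in the units of the state.
- arm.sense(): the state, without advancing time (a new reading comes with each control period).
- arm.grab_frame(name): name is "scene" or "side" or "wrist"; returns the picture (480x640x3 uint8, red, green, blue); there is no depth.
- arm.camera_params(name): a dict with "vfov" (degrees; the focal length in pixels is half the picture's height over the tangent of half this angle, whatever the lens; pixels are square), "cx", "cy" (the principal point, pixels), "eye" and "attitude" of the camera in the world. Camera axes: x right, y down, z forward; pixel columns grow to the right and rows downward; lengths in mm; the calibration is good to about 2 mm. A picture is of the moment at which its call begins: read the wrist's pose just before it. camera_params takes no time and is no camera call; for the wrist camera it gives the pose at the moment of the call.
- arm.close_job(): hands the job in, once; it reports no verdict.
Trained networks look in the newest picture that a camera, given by its name, has taken for a name from the list of things; names that differ only in an ending like _2 or _b are one class to them, and where a whole thing is asked for, a point or a joint stands for the part that bears it (a point fixed in the world has none). Each returns a list of dicts, best first, with "score" (0 to 1); they miss things now and then, are a little off and sometimes report something else, mostly with a low value. They report only what shows in the picture. A call takes as long as a camera call.
- arm.look_for(camera, name): "centre" ([column, row] as shares, 0 to 1, of the picture: columns of its width, rows of its height, amid what is visible of it).
- arm.outline_of(camera, name): "mask" (480x640 bool, what is visible of it) and "centre" ([column, row] as shares, 0 to 1, of the picture: columns of its width, rows of its height, amid what is visible of it).
- arm.mark_of(camera, name): "centre" ([column, row] as shares, 0 to 1, of the picture: columns of its width, rows of its height: a listed point, or the origin of a listed thing).
The state is a dict: "time_s": time; "joint_positions": joint angles; "dq": joint speeds; "joint_torque": joint torques, N m; "tool_pos": TCP position; "tool_rot": TCP orientation; "contact_force": force on the tool from outside, world axes, zero at the start; "moment": the same for the moment, N m; "grip_width": finger opening in mm.
Only numpy, scipy, OpenCV 4.12 (cv2) and the standard library are available. Lean on these libraries where they do the work, as an engineer would, in place of code of your own. Each camera call takes 0.05 s, during which the arm holds its last target.

## Working session

There is one attempt and no reset: what is moved stays moved. The work goes in short steps, Python scripts to look and compute and a shell command to move; the robot and the scene stay as the last step left them, time stands still between calls to the robot, and variables do not carry over. Pictures are saved under pics/ and viewed, and the job is handed in when it is done.

```bash
ls; mkdir -p pics
python3 - <<'E'
from rig import arm
import cv2
print(arm.sense())
print(arm.pinch_z)
for n in ["scene","side","wrist"]:
    f=arm.grab_frame(n); cv2.imwrite(f"pics/{n}0.png",f[:,:,::-1]); print(n,arm.camera_params(n))
E
```

```text
pics
{'time_s': 0.0, 'joint_positions': array([-1.26400733e+00,  1.50948354e-01,  1.43801395e+00,  2.47394198e-06,
        1.55376254e+00, -1.34045453e-01]), 'dq': array([-0.00151358, -0.00030386,  0.00104574, -0.00023252, -0.00264798,
        0.00021297]), 'joint_torque': array([ 6.59264583e-05, -7.13054037e+01, -5.70864022e+01, -9.94292418e-05,
        8.84308945e-03,  5.69096369e-05]), 'tool_pos': array([ 245.2377882 , -519.82401898,  230.70539186]), 'tool_rot': array([-3.65214025e-04,  8.44598659e-01, -5.35399650e-01, -4.32533095e-04]), 'contact_force': array([-0.3442846 ,  0.09753427, -0.20034416]), 'moment': array([-0.05331356, -0.02474909,  0.00758522]), 'grip_width': 85.43622865656468}
18.700000000000003
scene {'vfov': 52.680839900876, 'cx': 321.492756829113, 'cy': 245.45805936353477, 'eye': array([1113.9285388 , -607.29096439,  578.21876499]), 'attitude': array([-0.46427625,  0.8179189 ,  0.29791598, -0.16340839])}
side {'vfov': 56.422566423878585, 'cx': 316.785291703726, 'cy': 243.5958223528363, 'eye': array([549.55398353, 780.91038424, 791.79710955]), 'attitude': array([ 0.01520256, -0.02996193,  0.92144196, -0.38706057])}
wrist {'vfov': 69.69462948455356, 'cx': 317.6172657270537, 'cy': 241.10895060345493, 'eye': array([ 314.23940262, -488.15831459,  372.88512911]), 'attitude': array([ 0.12795433,  0.83477548, -0.52929658, -0.08138008])}
```

View pics/scene0.png

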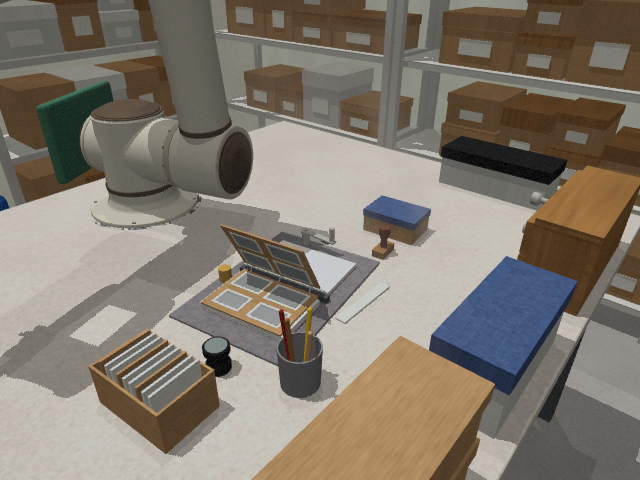

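View pics/side0.png

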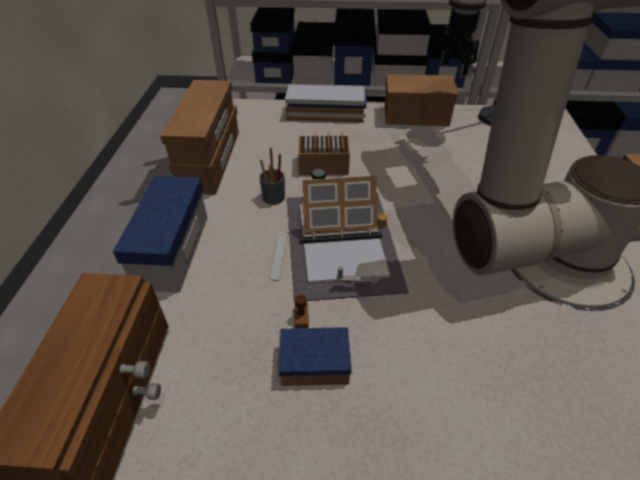

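View pics/wrist0.png

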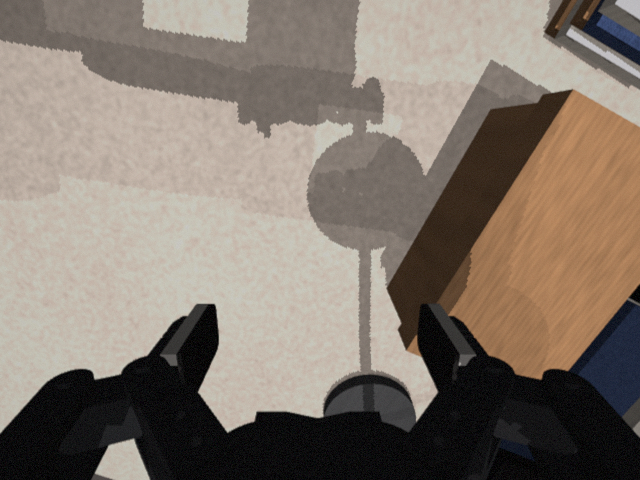

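The scene view shows the album around (280,290) with its leaf raised at (270,258), and the keeper at (320,235). In the side view the keeper post is near (340,270). The wrist camera sees only the table and a box. Next I'll get marks and triangulate.

```bash
cat > h.py <<'E'
from rig import arm
import numpy as np, cv2
from scipy.spatial.transform import Rotation as R
from scipy.optimize import least_squares
def cam(n):
    p=arm.camera_params(n); f=240/np.tan(np.radians(p['vfov']/2))
    q=p['attitude']; return dict(f=f,c=np.array([p['cx'],p['cy']]),e=np.array(p['eye']),R=R.from_quat([q[1],q[2],q[3],q[0]]).as_matrix())
def proj(c,X):
    v=(np.atleast_2d(X)-c['e'])@c['R']; return c['f']*v[:,:2]/v[:,2:]+c['c']
def ray(c,uv):
    d=c['R']@np.append((np.array(uv)-c['c'])/c['f'],1); return d/np.linalg.norm(d)
def atz(c,uv,z):
    d=ray(c,uv); return c['e']+d*(z-c['e'][2])/d[2]
def tri(obs):
    A=np.zeros((3,3));b=np.zeros(3)
    for c,uv in obs:
        d=ray(c,uv);P=np.eye(3)-np.outer(d,d);A+=P;b+=P@c['e']
    X=np.linalg.solve(A,b); return X,[np.round(proj(c,X)[0]-uv,1) for c,uv in obs]
def px(r): return np.array(r['centre'])*[640,480]
def toolR():
    q=arm.sense()['tool_rot']; return R.from_quat([q[1],q[2],q[3],q[0]])
E
python3 - <<'E'
from h import *
import json
np.set_printoptions(suppress=True,precision=1)
names=["album","leaf_hinge","leaf_edge","keeper_pivot","keeper_post","weight","loupe","stamp","folder","pencil_pot","card_box","photo_box"]
cs={n:cam(n) for n in("scene","side")}
out={}
for n in names:
    o=[]
    for k in cs:
        r=arm.mark_of(k,n)
        if r: o.append((cs[k],px(r[0]))); out[k+':'+n]=px(r[0]).tolist(); sc=r[0]['score']; print(k,n,px(r[0]),round(sc,2),len(r))
    if len(o)==2: print('   ',*tri(o))
json.dump(out,open('marks.json','w'))
E
```

```text
scene album [281.6 287.1] 0.86 1
side album [340.8 240.6] 0.95 3
    [546.6 -41.6  -1.2] [array([0.3, 0.2]), array([ 0.2, -0.2])]
scene leaf_hinge [282.4 278.7] 0.86 1
scene leaf_edge [258.  239.3] 0.84 2
side leaf_edge [339.8 177.5] 0.66 1
    [ 557.3 -108.   145.6] [array([-0.5, -0.3]), array([-0.3,  0.3])]
scene keeper_pivot [303.8 233. ] 0.48 1
side keeper_pivot [371.  277.4] 0.65 1
    [475.  108.5  33.3] [array([0.5, 0.3]), array([ 0.5, -0.3])]
scene keeper_post [333.1 232.5] 0.77 1
side keeper_post [343.  268.1] 0.77 3
    [545.3 115.5  61.4] [array([-2.5, -1.3]), array([-2.4,  1.4])]
side weight [324.4 161.8] 0.66 1
scene loupe [219.4 367.3] 0.96 1
side loupe [318.2 187.1] 0.68 1
    [ 619.4 -265.7   -5. ] [array([0.1, 0. ]), array([ 0., -0.])]
scene stamp [285.5 276.1] 0.18 1
side stamp [300.  319.6] 0.68 2
    [559.1  87.5 -73.3] [array([40.9, 13.6]), array([ 33.5, -21.9])]
scene folder [361.6 303.9] 0.75 1
side folder [278.1 259.9] 0.71 1
    [697.9  27.8  -9.2] [array([1. , 0.3]), array([ 0.7, -0.3])]
scene pencil_pot [300.4 382.2] 0.93 1
side pencil_pot [274.1 196.2] 0.71 2
    [ 743.  -207.7   -0.2] [array([-1.3, -0.6]), array([-0.7,  0.3])]
scene card_box [160.6 404. ] 0.85 1
side card_box [320.7 164.5] 0.7 1
    [ 617.5 -374.3    0.8] [array([0.9, 0.5]), array([ 0.4, -0.3])]
scene photo_box [394.9 232.6] 0.85 1
side photo_box [311.5 364.1] 0.64 1
    [594.4 310.9  -8.2] [array([0.5, 0.2]), array([ 0.6, -0.2])]
```

Run:
```python
import cv2
a=cv2.imread('pics/scene0.png')[200:370,160:400]; cv2.imwrite('pics/sc_crop.png',cv2.resize(a,None,fx=3.3,fy=3.3,interpolation=cv2.INTER_CUBIC))
a=cv2.imread('pics/side0.png')[165:330,260:440]; cv2.imwrite('pics/si_crop.png',cv2.resize(a,None,fx=3.6,fy=3.6,interpolation=cv2.INTER_CUBIC))
```

```text
(no output)
```

View pics/sc_crop.png

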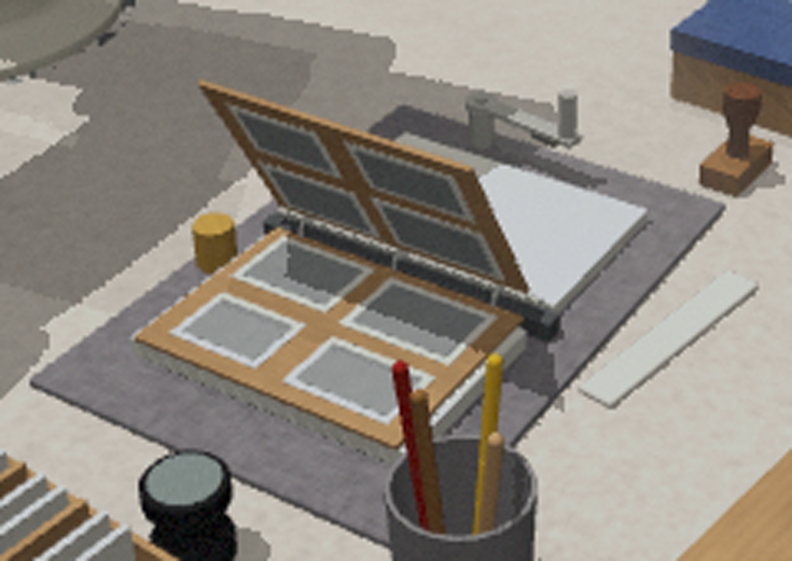

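View pics/si_crop.png

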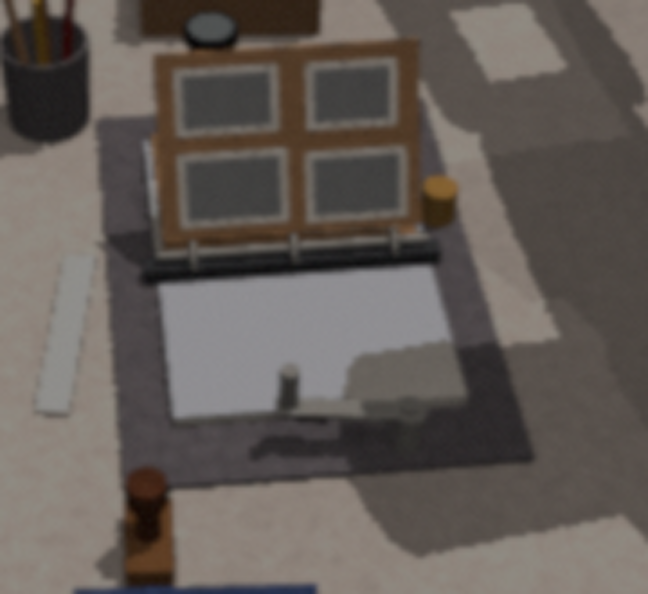

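```bash
cat > fit.py <<'E'
from h import *
np.set_printoptions(suppress=True,precision=2)
S,D=cam('scene'),cam('side')
s=lambda u,v:np.array([u/3.3+160,v/3.3+200]); d=lambda u,v:np.array([u/3.6+260,v/3.6+165])
def T(p,X):
    a=p[2]; return np.array([p[0]+np.cos(a)*X[0]-np.sin(a)*X[1],p[1]+np.sin(a)*X[0]+np.cos(a)*X[1],X[2]])
def leaf(p,x,r): return T(p,[x,-r*np.cos(p[3]),27+r*np.sin(p[3])])
def post(p): return T(p,[-50+75*np.cos(p[4]),167-75*np.sin(p[4]),72])
obs=[(S,s(32,383),lambda p:T(p,[-130,-185,6])),(S,s(722,207),lambda p:T(p,[130,185,6])),(S,s(402,107),lambda p:T(p,[-130,185,6])),
(S,s(202,83),lambda p:leaf(p,-90,140)),(S,s(477,170),lambda p:leaf(p,90,140)),(S,s(137,340),lambda p:T(p,[-90,-140,22])),(S,s(393,443),lambda p:T(p,[90,-140,22])),
(S,s(568,93),post),(D,d(289,370),post),
(D,d(531,459),lambda p:T(p,[-130,185,6])),(D,d(127,488),lambda p:T(p,[130,185,6])),(D,d(98,120),lambda p:T(p,[130,-185,6])),
(D,d(155,57),lambda p:leaf(p,90,140)),(D,d(418,40),lambda p:leaf(p,-90,140))]
f=lambda p:np.concatenate([proj(c,g(p))[0]-uv for c,uv,g in obs])
r=least_squares(f,[546,-41,.13,1.05,0],loss='soft_l1')
if __name__=='__main__':
    print(r.x); print(f(r.x).reshape(-1,2))
    p=r.x
    print('edge',leaf(p,0,140),'hinge',T(p,[0,0,27]),'post',post(p),'pivot',T(p,[-50,167,35]))
    np.save('pose.npy',p)
E
python3 fit.py
```

```text
[549.51 -39.4    0.17   1.07   0.15]
[[-0.65 -2.4 ]
 [ 1.51 -2.99]
 [-0.25 -2.55]
 [-1.06 -0.9 ]
 [-1.3  -0.91]
 [-0.34 -2.34]
 [ 2.26 -0.5 ]
 [ 0.09 -1.45]
 [-0.43 -0.57]
 [ 0.79 -1.5 ]
 [-1.76  0.05]
 [-2.26 -1.31]
 [-2.2  -1.53]
 [-1.4  -1.61]]
edge [ 560.77 -105.32  150.  ] hinge [549.51 -39.4   27.  ] post [547.1  118.55  72.  ] pivot [472.12 116.8   35.  ]
```

Fit residuals are about 2 px. The album is at (549.5, -39.4) with yaw 0.17, the leaf is at about 61° and the keeper at about 0.15. I'll close the jaw and turn the tool so its x runs along the spine, then move to the right of the leaf.

```bash
python3 -m jog '[{"delta_pos":[0,0,0],"twist":[0,0,-0.1445],"jaw":0},{"delta_pos":[0,0,0],"twist":[0,0,-0.1445],"jaw":0},{"delta_pos":[0,0,0],"twist":[0,0,-0.1445],"jaw":0},{"delta_pos":[0,0,0],"twist":[0,0,-0.1445],"jaw":0},{"delta_pos":[0,0,0],"twist":[0,0,-0.1445],"jaw":0},{"delta_pos":[0,0,0],"twist":[0,0,-0.1445],"jaw":0},{"delta_pos":[0,0,0],"twist":[0,0,-0.1445],"jaw":0},{"delta_pos":[0,0,0],"twist":[0,0,-0.1445],"jaw":0},{"delta_pos":[0,0,0],"twist":[0,0,-0.1445],"jaw":0}]' 20
python3 -m jog '[{"delta_pos":[29.5,-26.5,0],"twist":[0,0,0],"jaw":0},{"delta_pos":[29.5,-26.5,0],"twist":[0,0,0],"jaw":0},{"delta_pos":[29.5,-26.5,0],"twist":[0,0,0],"jaw":0},{"delta_pos":[29.5,-26.5,0],"twist":[0,0,0],"jaw":0},{"delta_pos":[29.5,-26.5,0],"twist":[0,0,0],"jaw":0},{"delta_pos":[29.5,-26.5,0],"twist":[0,0,0],"jaw":0},{"delta_pos":[29.5,-26.5,0],"twist":[0,0,0],"jaw":0},{"delta_pos":[29.5,-26.5,0],"twist":[0,0,0],"jaw":0},{"delta_pos":[29.5,-26.5,0],"twist":[0,0,0],"jaw":0},{"delta_pos":[29.5,-26.5,0],"twist":[0,0,0],"jaw":0},{"delta_pos":[29.5,-26.5,0],"twist":[0,0,0],"jaw":0},{"delta_pos":[0,0,0],"twist":[0,0,0],"jaw":0}]'
cat > st.py <<'E'
from h import *
np.set_printoptions(suppress=True,precision=2)
import sys
p=np.load('pose.npy')
s=arm.sense(); Rt=toolR().as_matrix()
c,sn=np.cos(p[2]),np.sin(p[2]); A=np.array([[c,sn,0],[-sn,c,0],[0,0,1]])
print('t',s['time_s'],'album-frame TCP',A@(s['tool_pos']-[p[0],p[1],0]),'F album',A@s['contact_force'],'w',s['grip_width'])
print('tool axes in album (cols)\n',A@Rt,'\nq',s['joint_positions'])
for n in sys.argv[1:]:
    k,name=n.split(':'); f=arm.grab_frame(k); cv2.imwrite('pics/'+name+'.png',f[:,:,::-1])
E
python3 st.py wrist:w1 scene:s1
```

```text
time_s: 2.25
tool_pos: [245.3, -520.0, 231.3]
tool_rot: [-0.0, 0.996, 0.088, 0.0]
contact_force: [-0.2, 0.4, -0.1]
grip_width: -0.1
time_s: 3.45
tool_pos: [517.6, -174.4, 231.1]
tool_rot: [-0.0, 0.996, 0.087, 0.0]
contact_force: [0.6, 0.3, -0.1]
grip_width: -0.0
t 3.45 album-frame TCP [ -54.17 -127.68  231.15] F album [ 0.66  0.18 -0.08] w -0.018943071047230177
tool axes in album (cols)
 [[ 1.    0.01  0.  ]
 [ 0.01 -1.    0.  ]
 [ 0.   -0.   -1.  ]] 
q [-0.47  0.09  1.5   0.    1.55 -0.64]
```

View pics/w1.png

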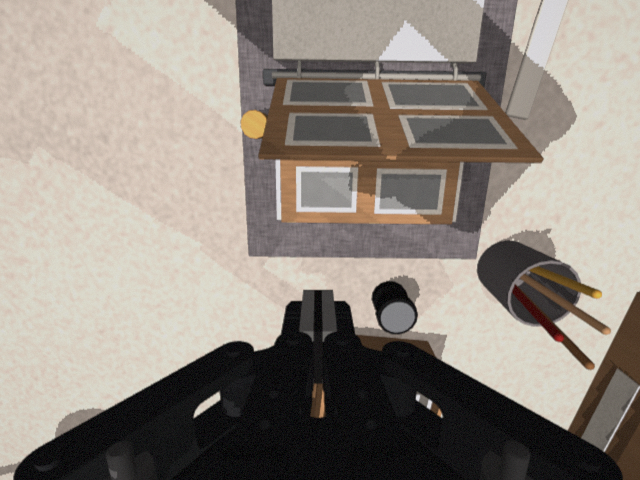

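View pics/s1.png

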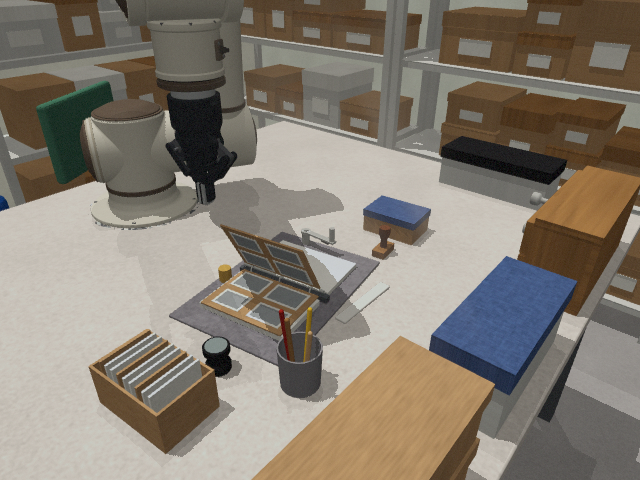

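Run:
```python
from fit import *
p=np.load('pose.npy')
W=cam('wrist'); t=arm.sense()['tool_pos']
print(t,proj(S,t),proj(D,t),proj(W,t))
for n,X in dict(coverNR=T(p,[-130,-185,6]),coverFR=T(p,[130,-185,6]),hN=leaf(p,-90,0),hF=leaf(p,90,0),eN=leaf(p,-90,140),eF=leaf(p,90,140),lN=T(p,[-90,-140,22]),lF=T(p,[90,-140,22])).items(): print(n,X,proj(W,X))
```

```text
[ 515.85 -177.11  231.12] [[205.82 201.42]] [[358.68 132.15]] [[319.1  305.95]]
coverNR [ 452.51 -243.64    6.  ] [[252.71 253.68]]
coverFR [ 708.8  -199.88    6.  ] [[482.63 254.24]]
hN [460.8  -54.55  27.  ] [[281.62  69.98]]
hF [638.23 -24.25  27.  ] [[479.18  70.66]]
eN [ 472.05 -120.47  150.  ] [[265.36 153.63]]
eF [649.49 -90.17 150.  ] [[551.39 154.48]]
lN [ 484.36 -192.55   22.  ] [[285.91 218.37]]
lF [ 661.79 -162.25   22.  ] [[457.78 218.83]]
```

Fit points reproject into the wrist view within about 5 px, e.g. predicted edge corner (265,154) against a seen (261,155). I'll go down beside the leaf.

```bash
python3 -m jog '[{"delta_pos":[10,-4,35],"twist":[0,0,0],"jaw":0},{"delta_pos":[10,-4,35],"twist":[0,0,0],"jaw":0},{"delta_pos":[9,-4,36],"twist":[0,0,0],"jaw":0},{"delta_pos":[0,0,0],"twist":[0,0,0],"jaw":0},{"delta_pos":[0,0,0],"twist":[0,0,0],"jaw":0}]'
python3 st.py scene:s2 side:d2
```

```text
time_s: 4.05
tool_pos: [541.7, -161.8, 126.1]
tool_rot: [-0.0, 0.996, 0.085, -0.0]
contact_force: [0.9, -0.2, 0.4]
grip_width: 0.2
t 4.05 album-frame TCP [ -28.26 -119.37  126.11] F album [ 0.84 -0.31  0.38] w 0.18162182131646162
tool axes in album (cols)
 [[ 1.  0. -0.]
 [ 0. -1.  0.]
 [-0. -0. -1.]] 
q [-0.43  0.19  1.61 -0.    1.34 -0.6 ]
```

Run:
```python
import cv2
a=cv2.imread('pics/s2.png')[130:370,130:430]; b=cv2.imread('pics/d2.png')[120:360,240:480]
cv2.imwrite('pics/c2.png',cv2.hconcat([cv2.resize(a,(440,352)),cv2.resize(b,(352,352))]))
```

```text
(no output)
```

View pics/c2.png

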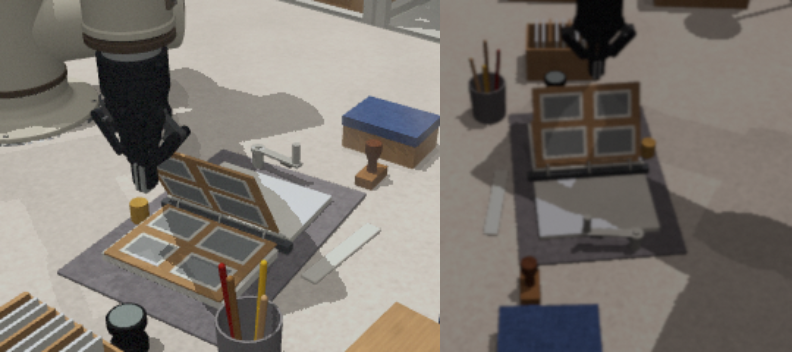

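Tip beside the leaf at z=126 with no contact. Pushing the edge up along its arc to upright.

```bash
python3 -m jog '[{"delta_pos":[0,-12,0],"twist":[0,0,0],"jaw":0},{"delta_pos":[0,-12,0],"twist":[0,0,0],"jaw":0},{"delta_pos":[0,-12,0],"twist":[0,0,0],"jaw":0},{"delta_pos":[0,-12,-4],"twist":[0,0,0],"jaw":0},{"delta_pos":[0,-12,-3.5],"twist":[0,0,0],"jaw":0},{"delta_pos":[0,0,0],"twist":[0,0,0],"jaw":0}]'
python3 -m jog '[{"delta_pos":[0,-12,-3.5],"twist":[0,0,0],"jaw":0},{"delta_pos":[0,-12,-3],"twist":[0,0,0],"jaw":0},{"delta_pos":[0,-12,-2],"twist":[0,0,0],"jaw":0},{"delta_pos":[0,-12,0],"twist":[0,0,0],"jaw":0},{"delta_pos":[0,0,0],"twist":[0,0,0],"jaw":0},{"delta_pos":[0,0,0],"twist":[0,0,0],"jaw":0}]'
python3 st.py scene:s3 side:d3
python3 - <<'E'
import cv2
a=cv2.imread('pics/s3.png')[130:370,130:430]; b=cv2.imread('pics/d3.png')[120:360,240:480]
cv2.imwrite('pics/c3.png',cv2.hconcat([cv2.resize(a,(440,352)),cv2.resize(b,(352,352))]))
E
```

```text
time_s: 4.75
tool_pos: [532.0, -100.2, 133.7]
tool_rot: [0.0, 0.996, 0.086, 0.0]
contact_force: [-0.6, -0.9, 0.5]
grip_width: -0.2
time_s: 5.35
tool_pos: [523.8, -54.1, 141.2]
tool_rot: [-0.0, 0.996, 0.086, -0.0]
contact_force: [-0.5, -0.6, 0.4]
grip_width: -0.0
t 5.35 album-frame TCP [-27.83 -10.21 141.23] F album [-0.59 -0.47  0.41] w -0.002567471199612301
tool axes in album (cols)
 [[ 1.  0. -0.]
 [ 0. -1.  0.]
 [-0. -0. -1.]] 
q [-0.25  0.1   1.68  0.    1.36 -0.42]
```

View pics/c3.png

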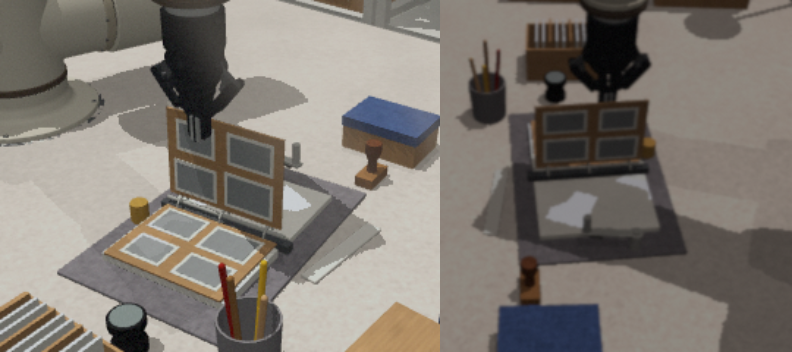

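The leaf stands upright (scene view) and the album hasn't moved. Continuing over and down.

```bash
python3 -m jog '[{"delta_pos":[0,-13.5,1],"twist":[0,0,0],"jaw":0},{"delta_pos":[0,-13.5,1.5],"twist":[0,0,0],"jaw":0},{"delta_pos":[0,-14.5,4.5],"twist":[0,0,0],"jaw":0},{"delta_pos":[0,-13.5,6.5],"twist":[0,0,0],"jaw":0},{"delta_pos":[0,-12.5,8.5],"twist":[0,0,0],"jaw":0},{"delta_pos":[0,-11.5,9.5],"twist":[0,0,0],"jaw":0},{"delta_pos":[0,0,0],"twist":[0,0,0],"jaw":0}]'
python3 -m jog '[{"delta_pos":[0,-10,11.5],"twist":[0,0,0],"jaw":0},{"delta_pos":[0,-8.5,12.5],"twist":[0,0,0],"jaw":0},{"delta_pos":[0,-6.5,13.5],"twist":[0,0,0],"jaw":0},{"delta_pos":[0,-5,13.5],"twist":[0,0,0],"jaw":0},{"delta_pos":[0,0,0],"twist":[0,0,0],"jaw":0},{"delta_pos":[0,0,0],"twist":[0,0,0],"jaw":0}]'
python3 st.py scene:s4 side:d4
python3 - <<'E'
import cv2
a=cv2.imread('pics/s4.png')[130:370,130:430]; b=cv2.imread('pics/d4.png')[120:360,240:480]
cv2.imwrite('pics/c4.png',cv2.hconcat([cv2.resize(a,(440,352)),cv2.resize(b,(352,352))]))
E
```

```text
time_s: 6.15
tool_pos: [509.4, 24.9, 108.1]
tool_rot: [-0.0, 0.996, 0.086, -0.001]
contact_force: [0.0, -0.4, 0.2]
grip_width: 0.1
time_s: 6.75
tool_pos: [505.2, 52.9, 58.5]
tool_rot: [-0.0, 0.996, 0.085, -0.0]
contact_force: [1.1, -0.3, 0.5]
grip_width: 0.0
t 6.75 album-frame TCP [-28.13  98.46  58.49] F album [ 1.01 -0.52  0.49] w 0.02611134629728285
tool axes in album (cols)
 [[ 1.  0. -0.]
 [ 0. -1.  0.]
 [-0. -0. -1.]] 
q [-0.05  0.14  1.82  0.    1.19 -0.22]
```

View pics/c4.png

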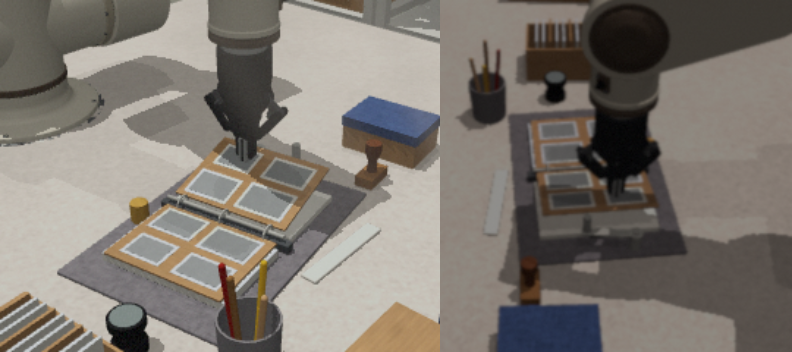

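```bash
python3 -m jog '[{"delta_pos":[0,-2,10],"twist":[0,0,0],"jaw":0},{"delta_pos":[0,-1,10],"twist":[0,0,0],"jaw":0},{"delta_pos":[0,0,6],"twist":[0,0,0],"jaw":0},{"delta_pos":[0,0,0],"twist":[0,0,0],"jaw":0},{"delta_pos":[0,0,0],"twist":[0,0,0],"jaw":0}]'
python3 -m jog '[{"delta_pos":[0,0,2.5],"twist":[0,0,0],"jaw":0},{"delta_pos":[0,0,0],"twist":[0,0,0],"jaw":0}]'
python3 -m jog '[{"delta_pos":[0,0,2],"twist":[0,0,0],"jaw":0},{"delta_pos":[0,0,0],"twist":[0,0,0],"jaw":0}]'
```

```text
time_s: 7.35
tool_pos: [504.7, 55.9, 32.6]
tool_rot: [-0.0, 0.996, 0.085, -0.0]
contact_force: [0.4, -0.6, 0.9]
grip_width: 0.2
time_s: 7.55
tool_pos: [504.9, 55.8, 30.3]
tool_rot: [-0.0, 0.996, 0.085, 0.0]
contact_force: [0.8, -0.3, 0.6]
grip_width: -0.0
time_s: 7.75
tool_pos: [504.9, 55.9, 28.3]
tool_rot: [-0.0, 0.996, 0.085, 0.0]
contact_force: [0.8, -0.4, 1.0]
grip_width: -0.4
```

```bash
python3 -m jog '[{"delta_pos":[0,0,2],"twist":[0,0,0],"jaw":0},{"delta_pos":[0,0,0],"twist":[0,0,0],"jaw":0}]'
python3 -m jog '[{"delta_pos":[0,0,2],"twist":[0,0,0],"jaw":0},{"delta_pos":[0,0,0],"twist":[0,0,0],"jaw":0}]'
python3 -m jog '[{"delta_pos":[0,0,1.5],"twist":[0,0,0],"jaw":0},{"delta_pos":[0,0,0],"twist":[0,0,0],"jaw":0}]'
```

```text
time_s: 7.95
tool_pos: [505.0, 55.9, 26.3]
tool_rot: [-0.0, 0.996, 0.085, 0.0]
contact_force: [-0.5, 0.3, 4.0]
grip_width: -0.1
time_s: 8.15
tool_pos: [505.1, 55.9, 24.5]
tool_rot: [-0.0, 0.996, 0.085, 0.0]
contact_force: [-0.2, 0.8, 7.2]
grip_width: 0.5
time_s: 8.35
tool_pos: [505.1, 55.9, 23.2]
tool_rot: [-0.0, 0.996, 0.085, 0.0]
contact_force: [-0.8, 0.3, 10.4]
grip_width: -0.2
```

About 10 N, at roughly the softness given for the stop. I'll hold briefly, then lift off and look.

```bash
python3 -m jog '[{"delta_pos":[0,0,0],"twist":[0,0,0],"jaw":0},{"delta_pos":[0,0,0],"twist":[0,0,0],"jaw":0},{"delta_pos":[0,0,-5],"twist":[0,0,0],"jaw":0},{"delta_pos":[0,0,-20],"twist":[0,0,0],"jaw":0},{"delta_pos":[0,0,-40],"twist":[0,0,0],"jaw":0},{"delta_pos":[0,0,-40],"twist":[0,0,0],"jaw":0},{"delta_pos":[0,0,0],"twist":[0,0,0],"jaw":0},{"delta_pos":[0,0,0],"twist":[0,0,0],"jaw":0}]'
python3 st.py scene:s5 side:d5 wrist:w5
python3 - <<'E'
from h import *
a=cv2.imread('pics/s5.png')[130:370,130:430]; b=cv2.imread('pics/d5.png')[120:360,240:480]
cv2.imwrite('pics/c5.png',cv2.hconcat([cv2.resize(a,(440,352)),cv2.resize(b,(352,352))]))
p=np.load('pose.npy');W=cam('wrist');S=cam('scene');D=cam('side')
from fit import T,post
for n in ("keeper_post","keeper_pivot","stamp"):
  for k,c in(('wrist',W),('scene',S),('side',D)):
    r=arm.mark_of(k,n)
    z={'keeper_post':72,'keeper_pivot':35,'stamp':0}[n]
    if r:
      X=atz(c,px(r[0]),z); v=X[:2]-p[:2]; a=p[2]
      print(n,k,px(r[0]),round(r[0]['score'],2),X,'album',np.cos(a)*v[0]+np.sin(a)*v[1],-np.sin(a)*v[0]+np.cos(a)*v[1])
print(proj(W,post(p)),proj(W,T(p,[-90,140,27])),proj(W,T(p,[90,140,27])),proj(W,T(p,[90,-140,22])))
E
```

```text
time_s: 9.15
tool_pos: [505.1, 55.9, 128.4]
tool_rot: [0.0, 0.996, 0.085, 0.001]
contact_force: [-0.1, 0.0, -0.9]
grip_width: -0.1
t 9.15 album-frame TCP [-27.76 101.4  128.43] F album [-0.08  0.02 -0.93] w -0.13107335117429908
tool axes in album (cols)
 [[ 1.  0.  0.]
 [ 0. -1. -0.]
 [ 0.  0. -1.]] 
q [-0.04  0.07  1.74  0.    1.33 -0.21]
keeper_post wrist [285.38 152.98] 0.18 [474.92 116.99  72.  ] album -47.20783271218855 166.71297890604131
keeper_post scene [333.7 230.3] 0.72 [559.41 108.24  72.  ] album 34.610024440608385 143.86624238727356
keeper_post side [343.42 266.21] 0.72 [539.39 115.09  72.  ] album 16.027098735207748 153.99057497479
keeper_pivot wrist [284.29 153.6 ] 0.68 [471.29 113.89  35.  ] album -51.31051398973774 164.26668260949734
keeper_pivot scene [307.01 232.32] 0.71 [478.65 113.58  35.  ] album -44.102980833773664 162.72749458423553
keeper_pivot side [372.99 277.49] 0.56 [471.9  111.09  35.  ] album -51.176439360663224 161.40767837639993
stamp wrist [527.3   58.08] 0.9 [626.9  204.49   0.  ] album 117.32900172676258 227.3859052856523
stamp scene [384.   252.29] 0.76 [630.54 204.53   0.  ] album 120.92498456050325 226.81003195454295
stamp side [303.1  319.49] 0.65 [621.27 210.06   0.  ] album 112.71888062612818 233.82066197975232
[[412.7  172.55]] [[231.18 188.49]] [[487.72 188.8 ]] [[441.65 479.54]]
```

View pics/c5.png

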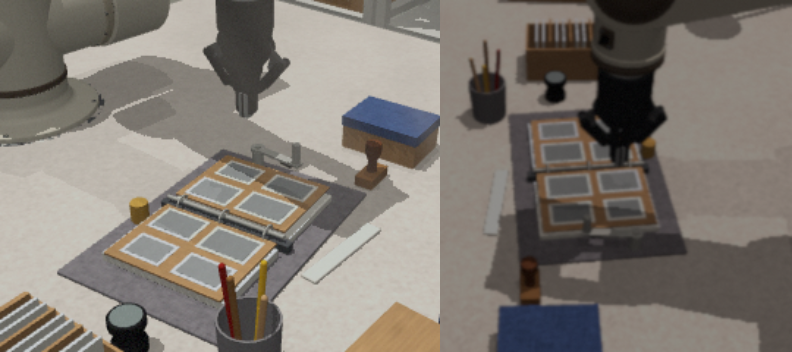

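View pics/w5.png

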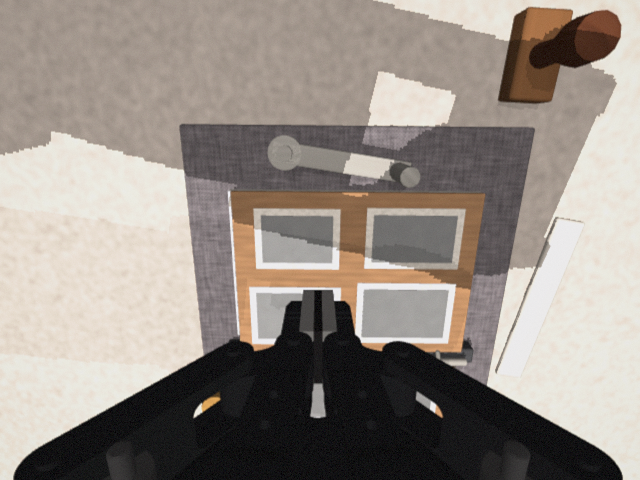

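The leaf lies flat on the left page. The wrist view shows its corners at (231,192) and (484,193), predicted (231,188) and (488,189). The post top is at (409,177), which puts it at album (22,153). I'll move to the outer side of the post and go down.

```bash
python3 -m jog '[{"delta_pos":[15,-28,0],"twist":[0,0,0],"jaw":0},{"delta_pos":[15,-28,0],"twist":[0,0,0],"jaw":0},{"delta_pos":[15,-28,0],"twist":[0,0,0],"jaw":0},{"delta_pos":[0,0,25],"twist":[0,0,0],"jaw":0},{"delta_pos":[0,0,25],"twist":[0,0,0],"jaw":0},{"delta_pos":[0,0,26],"twist":[0,0,0],"jaw":0},{"delta_pos":[0,0,0],"twist":[0,0,0],"jaw":0},{"delta_pos":[0,0,0],"twist":[0,0,0],"jaw":0}]'
python3 st.py scene:s6 side:d6 wrist:w6
python3 - <<'E'
import cv2
a=cv2.imread('pics/s6.png')[130:370,130:430]; b=cv2.imread('pics/w6.png')
cv2.imwrite('pics/c6.png',cv2.hconcat([cv2.resize(a,(390,312)),cv2.resize(b,(410,312))]))
E
```

```text
time_s: 10.55
tool_pos: [535.0, 146.3, 52.4]
tool_rot: [-0.0, 0.996, 0.085, -0.0]
contact_force: [0.4, 0.1, 0.8]
grip_width: 0.1
t 10.55 album-frame TCP [ 17.   185.48  52.35] F album [0.42 0.02 0.85] w 0.1408169443607613
tool axes in album (cols)
 [[ 1.  0. -0.]
 [ 0. -1.  0.]
 [-0. -0. -1.]] 
q [ 0.13  0.24  1.71  0.    1.19 -0.04]
```

View pics/c6.png

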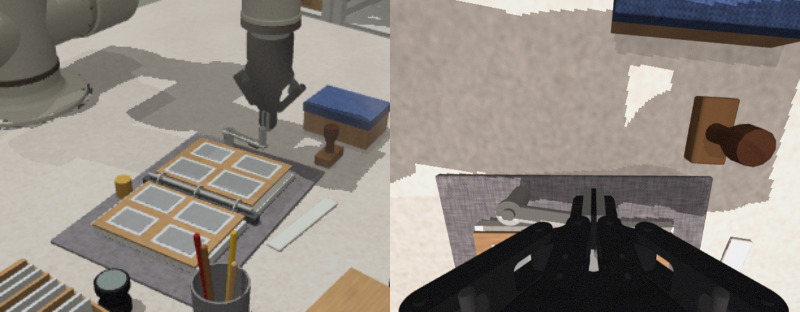

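```bash
python3 -m jog '[{"delta_pos":[0,9,0],"twist":[0,0,0],"jaw":0},{"delta_pos":[0,9,0],"twist":[0,0,0],"jaw":0},{"delta_pos":[-2,9,0],"twist":[0,0,0],"jaw":0},{"delta_pos":[-3,9,0],"twist":[0,0,0],"jaw":0},{"delta_pos":[-3,9,0],"twist":[0,0,0],"jaw":0},{"delta_pos":[-4,9,0],"twist":[0,0,0],"jaw":0},{"delta_pos":[0,0,0],"twist":[0,0,0],"jaw":0}]'
python3 st.py scene:s7 side:d7 wrist:w7
python3 - <<'E'
import cv2
a=cv2.imread('pics/s7.png')[200:320,230:380]; b=cv2.imread('pics/w7.png')
cv2.imwrite('pics/c7.png',cv2.hconcat([cv2.resize(a,(390,312)),cv2.resize(b,(410,312))]))
E
```

```text
time_s: 11.4
tool_pos: [531.9, 89.8, 51.8]
tool_rot: [0.0, 0.996, 0.085, -0.0]
contact_force: [-0.2, -0.2, -0.1]
grip_width: 0.0
t 11.4 album-frame TCP [  4.44 130.34  51.79] F album [-0.23 -0.13 -0.11] w 0.04871453465695879
tool axes in album (cols)
 [[ 1.  0. -0.]
 [ 0. -1. -0.]
 [-0.  0. -1.]] 
q [ 0.02  0.21  1.75 -0.    1.18 -0.14]
```

View pics/c7.png

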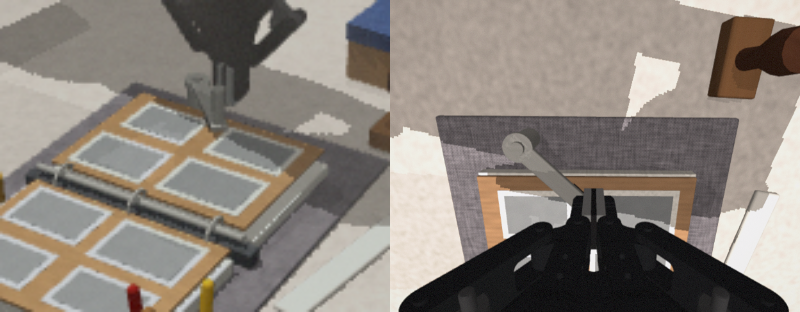

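The keeper is at about 45°. I'll reposition on the far (+x) side of the post.

```bash
python3 -m jog '[{"delta_pos":[0,-8,0],"twist":[0,0,0],"jaw":0},{"delta_pos":[15,0,0],"twist":[0,0,0],"jaw":0},{"delta_pos":[15,0,0],"twist":[0,0,0],"jaw":0},{"delta_pos":[0,0,0],"twist":[0,0,0],"jaw":0},{"delta_pos":[0,18,0],"twist":[0,0,0],"jaw":0},{"delta_pos":[0,18,0],"twist":[0,0,0],"jaw":0},{"delta_pos":[0,0,0],"twist":[0,0,0],"jaw":0}]'
python3 st.py wrist:w8
```

```text
time_s: 12.25
tool_pos: [566.3, 67.6, 51.7]
tool_rot: [0.0, 0.996, 0.085, -0.0]
contact_force: [-0.4, 0.1, -0.3]
grip_width: 0.1
t 12.25 album-frame TCP [ 34.56 102.67  51.69] F album [-0.34  0.16 -0.27] w 0.09398457835179982
tool axes in album (cols)
 [[ 1.  0. -0.]
 [ 0. -1. -0.]
 [-0.  0. -1.]] 
q [-0.02  0.27  1.68 -0.    1.2  -0.19]
```

View pics/w8.png

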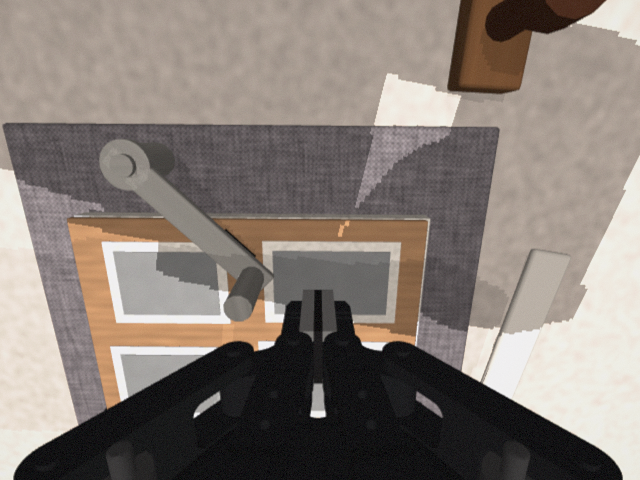

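The post at (237,310) stands just to the near side of the finger at (318,290). Pushing toward the robot.

```bash
python3 -m jog '[{"delta_pos":[-9,0,0],"twist":[0,0,0],"jaw":0},{"delta_pos":[-9,1,0],"twist":[0,0,0],"jaw":0},{"delta_pos":[-9,2,0],"twist":[0,0,0],"jaw":0},{"delta_pos":[-9,2,0],"twist":[0,0,0],"jaw":0},{"delta_pos":[-8,2,0],"twist":[0,0,0],"jaw":0},{"delta_pos":[-7,1,0],"twist":[0,0,0],"jaw":0},{"delta_pos":[-6,1,0],"twist":[0,0,0],"jaw":0},{"delta_pos":[0,0,0],"twist":[0,0,0],"jaw":0}]'
python3 -m jog '[{"delta_pos":[-3,0,0],"twist":[0,0,0],"jaw":0},{"delta_pos":[-2,0,0],"twist":[0,0,0],"jaw":0},{"delta_pos":[0,0,0],"twist":[0,0,0],"jaw":0}]'
python3 -m jog '[{"delta_pos":[-2,0,0],"twist":[0,0,0],"jaw":0},{"delta_pos":[0,0,0],"twist":[0,0,0],"jaw":0}]'
python3 st.py wrist:w9
```

```text
time_s: 13.1
tool_pos: [512.3, 48.7, 52.9]
tool_rot: [0.002, 0.996, 0.085, 0.002]
contact_force: [9.2, -15.1, 2.9]
grip_width: 0.2
time_s: 13.4
tool_pos: [507.7, 47.8, 52.8]
tool_rot: [0.002, 0.996, 0.085, 0.002]
contact_force: [8.5, -18.0, 3.2]
grip_width: -0.2
time_s: 13.6
tool_pos: [505.8, 47.5, 52.9]
tool_rot: [0.002, 0.996, 0.085, 0.002]
contact_force: [9.7, -18.7, 3.2]
grip_width: 0.1
t 13.6 album-frame TCP [-28.5   93.    52.87] F album [  6.45 -20.08   3.25] w 0.10470679656684358
tool axes in album (cols)
 [[ 1.  0.  0.]
 [ 0. -1. -0.]
 [ 0.  0. -1.]] 
q [-0.06  0.14  1.83 -0.    1.17 -0.23]
```

View pics/w9.png

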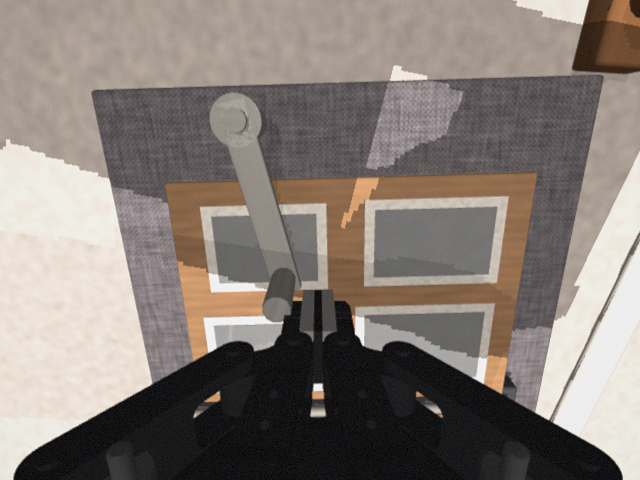

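I felt about 20 N, mostly sideways: the finger's corner caught the post and turned the album slightly. I'll back off and measure again.

```bash
python3 -m jog '[{"delta_pos":[4,4,0],"twist":[0,0,0],"jaw":0},{"delta_pos":[12,2,0],"twist":[0,0,0],"jaw":0},{"delta_pos":[12,0,0],"twist":[0,0,0],"jaw":0},{"delta_pos":[0,0,0],"twist":[0,0,0],"jaw":0},{"delta_pos":[0,0,0],"twist":[0,0,0],"jaw":0}]'
python3 st.py wrist:w10 scene:s10 side:d10
python3 - <<'E'
from h import *
np.set_printoptions(suppress=True,precision=1)
cs={n:cam(n) for n in("scene","side","wrist")}
for n in ("keeper_post","keeper_pivot","album"):
  for k,c in cs.items():
    r=arm.mark_of(k,n)
    z={'keeper_post':72,'keeper_pivot':35,'album':0}[n]
    if r: print(n,k,px(r[0]),round(r[0]['score'],2),atz(c,px(r[0]),z))
a=cv2.imread('pics/s10.png')[200:370,160:400]; cv2.imwrite('pics/s10c.png',cv2.resize(a,None,fx=3.3,fy=3.3,interpolation=cv2.INTER_CUBIC))
E
```

```text
time_s: 14.15
tool_pos: [533.6, 48.0, 51.4]
tool_rot: [-0.0, 0.996, 0.085, -0.0]
contact_force: [-0.6, -0.3, -0.6]
grip_width: -0.2
t 14.15 album-frame TCP [-0.98 88.87 51.39] F album [-0.61 -0.18 -0.62] w -0.17951935893228502
tool axes in album (cols)
 [[ 1.  0. -0.]
 [ 0. -1.  0.]
 [-0. -0. -1.]] 
q [-0.05  0.2   1.76  0.    1.18 -0.23]
keeper_post scene [293.9 230.9] 0.53 [496.6  51.   72. ]
keeper_post side [368.1 247.2] 0.82 [484.7  52.7  72. ]
keeper_post wrist [206.2 300.9] 0.94 [487.4  53.2  72. ]
keeper_pivot scene [299.5 229.9] 0.66 [458.3 110.8  35. ]
keeper_pivot side [377.5 277.9] 0.75 [461.9 111.7  35. ]
keeper_pivot wrist [172.9 109.6] 0.75 [456.7 121.3  35. ]
album scene [283.3 283.9] 0.79 [542.  -32.5   0. ]
album side [345.  243.5] 0.74 [536.3 -29.8  -0. ]
```

View pics/w10.png

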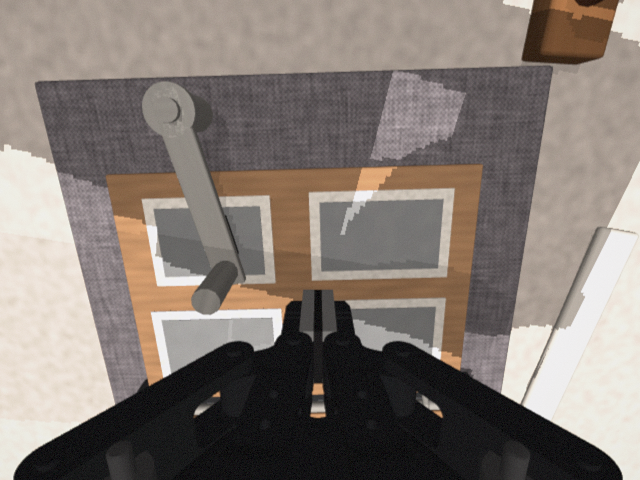

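View pics/s10c.png

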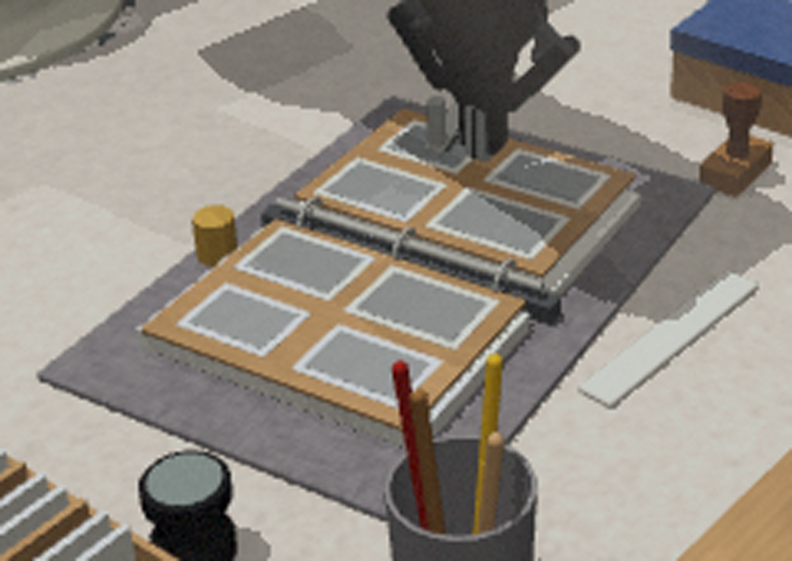

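```bash
cat > fit2.py <<'E'
from fit import *
W=cam('wrist')
w=lambda u,v:np.array([u,v])
obs2=[(S,s(38,377),lambda p:T(p,[-130,-185,6])),(S,s(715,190),lambda p:T(p,[130,185,6])),(S,s(390,98),lambda p:T(p,[-130,185,6])),
(S,s(142,330),lambda p:T(p,[-90,-140,22])),(S,s(400,436),lambda p:T(p,[90,-140,22])),
(W,w(37,82),lambda p:T(p,[-130,185,6])),(W,w(551,67),lambda p:T(p,[130,185,6])),
(W,w(106,175),lambda p:T(p,[-90,140,27])),(W,w(482,165),lambda p:T(p,[90,140,27])),
(W,w(206,301),post),(S,s(436,98),post)]
f2=lambda p:np.concatenate([proj(c,g(p))[0]-uv for c,uv,g in obs2])
r2=least_squares(f2,[542,-32,.2,3.1,1.2],loss='soft_l1')
p=r2.x;print(p);print(f2(p).reshape(-1,2).tolist())
print('post',post(p),'pivot',T(p,[-50,167,35]))
p0=np.load('pose.npy');print('shift',p[:3]-p0[:3]);np.save('pose2.npy',p)
E
python3 fit2.py
```

```text
[539.17 -33.82   0.2    3.04   1.35]
[[-2.601360201074982, -2.379871820228061], [-0.358610212617009, -1.9110925873613098], [-0.6974446475713876, -1.9197649826146517], [-2.262066229213872, -1.5418121602344854], [0.7426978455963535, -2.7334256586316314], [-5.685609126996837, -0.5260013644735864], [4.464983543374046, -0.8526003574692709], [-0.2725518316050852, 0.6163798985787992], [0.9095731796533073, 0.30252947344297354], [0.3880948443770649, 3.088228087505968], [-1.0630428515524954, -0.23755616291691695]]
post [487.84  51.6   72.  ] pivot [457.45 120.17  35.  ]
shift [-10.34   5.58   0.03]
```

The keeper is already at about 1.35 rad. The album has moved about 12 mm, within the 40 mm limit. I'll line the finger up square behind the post and finish gently.

```bash
python3 -m jog '[{"delta_pos":[0,-8,0],"twist":[0,0,0],"jaw":0},{"delta_pos":[0,-8,0],"twist":[0,0,0],"jaw":0},{"delta_pos":[0,0,0],"twist":[0,0,-0.12],"jaw":0},{"delta_pos":[-7,0,0],"twist":[0,0,0],"jaw":0},{"delta_pos":[-7,0,0],"twist":[0,0,0],"jaw":0},{"delta_pos":[0,0,0],"twist":[0,0,0],"jaw":0},{"delta_pos":[0,0,0],"twist":[0,0,0],"jaw":0}]'
python3 st.py wrist:w11
python3 - <<'E'
from h import *
r=arm.mark_of('wrist','keeper_post')[0];X=atz(cam('wrist'),px(r),72);print(X,r['score'],toolR().as_matrix().T@(X-arm.sense()['tool_pos']))
E
```

```text
time_s: 15.45
tool_pos: [517.4, 59.4, 52.0]
tool_rot: [-0.0, 0.99, 0.144, 0.0]
contact_force: [1.2, -0.6, -0.2]
grip_width: -0.0
t 15.45 album-frame TCP [-15.03 102.76  51.98] F album [ 1.1  -0.8  -0.22] w -0.006084262672196481
tool axes in album (cols)
 [[ 0.99  0.12  0.  ]
 [ 0.12 -0.99  0.  ]
 [ 0.   -0.   -1.  ]] 
q [-0.03  0.17  1.79  0.    1.18 -0.32]
[487.29060616  53.94358711  72.        ] 0.86 [-30.68427268  -3.4795404  -20.06024839]
```

View pics/w11.png

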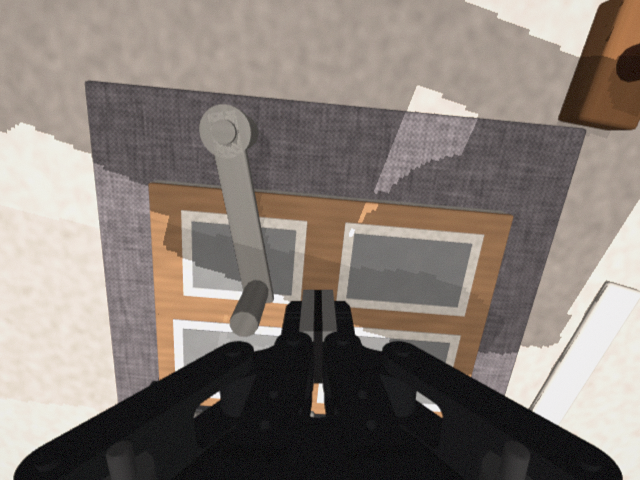

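```bash
python3 -m jog '[{"delta_pos":[-3,-4,0],"twist":[0,0,0],"jaw":0},{"delta_pos":[-4,0,0],"twist":[0,0,0],"jaw":0},{"delta_pos":[-4,0,0],"twist":[0,0,0],"jaw":0},{"delta_pos":[-3,0.5,0],"twist":[0,0,0],"jaw":0},{"delta_pos":[-3,0.5,0],"twist":[0,0,0],"jaw":0},{"delta_pos":[0,0,0],"twist":[0,0,0],"jaw":0}]'
python3 -m jog '[{"delta_pos":[-3,0.5,0],"twist":[0,0,0],"jaw":0},{"delta_pos":[0,0,0],"twist":[0,0,0],"jaw":0}]'
python3 st.py wrist:w12
```

```text
time_s: 16.15
tool_pos: [500.1, 57.3, 51.9]
tool_rot: [-0.0, 0.989, 0.145, -0.0]
contact_force: [0.3, -0.5, -0.0]
grip_width: 0.2
time_s: 16.35
tool_pos: [497.5, 55.9, 51.8]
tool_rot: [-0.0, 0.989, 0.145, -0.0]
contact_force: [0.4, -0.5, 0.7]
grip_width: -0.1
t 16.35 album-frame TCP [-35.26 102.75  51.83] F album [ 0.27 -0.58  0.69] w -0.10739252523968308
tool axes in album (cols)
 [[ 0.99  0.12 -0.  ]
 [ 0.12 -0.99  0.  ]
 [-0.   -0.   -1.  ]] 
q [-0.04  0.13  1.84  0.    1.17 -0.33]
```

View pics/w12.png

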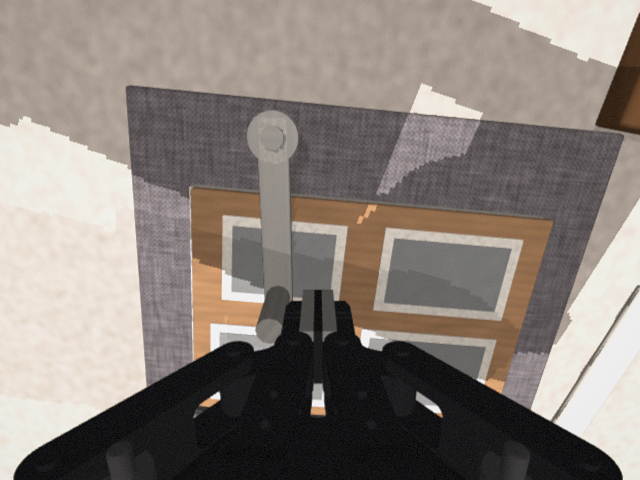

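It moves freely now. I'll continue in small steps until the stop.

```bash
python3 -m jog '[{"delta_pos":[-2,0,0],"twist":[0,0,0],"jaw":0},{"delta_pos":[-2,0,0],"twist":[0,0,0],"jaw":0},{"delta_pos":[0,0,0],"twist":[0,0,0],"jaw":0}]'
python3 -m jog '[{"delta_pos":[-2,0,0],"twist":[0,0,0],"jaw":0},{"delta_pos":[0,0,0],"twist":[0,0,0],"jaw":0}]'
python3 -m jog '[{"delta_pos":[-1.5,0,0],"twist":[0,0,0],"jaw":0},{"delta_pos":[0,0,0],"twist":[0,0,0],"jaw":0}]'
```

```text
time_s: 16.7
tool_pos: [493.6, 54.9, 51.8]
tool_rot: [-0.0, 0.989, 0.145, -0.0]
contact_force: [0.5, 0.3, 0.1]
grip_width: -0.1
time_s: 16.9
tool_pos: [491.7, 54.3, 51.8]
tool_rot: [-0.0, 0.989, 0.145, -0.0]
contact_force: [-0.1, 0.1, -1.1]
grip_width: -0.0
time_s: 17.1
tool_pos: [490.4, 53.9, 51.8]
tool_rot: [-0.0, 0.989, 0.145, 0.0]
contact_force: [1.2, 1.6, -0.4]
grip_width: -0.4
```

```bash
python3 -m jog '[{"delta_pos":[-1.5,0,0],"twist":[0,0,0],"jaw":0},{"delta_pos":[0,0,0],"twist":[0,0,0],"jaw":0}]'
python3 -m jog '[{"delta_pos":[-1.5,0,0],"twist":[0,0,0],"jaw":0},{"delta_pos":[0,0,0],"twist":[0,0,0],"jaw":0}]'
python3 st.py wrist:w13
```

```text
time_s: 17.3
tool_pos: [489.1, 53.6, 51.9]
tool_rot: [-0.0, 0.989, 0.145, 0.0]
contact_force: [2.6, 1.1, -1.2]
grip_width: -0.4
time_s: 17.5
tool_pos: [487.7, 53.2, 51.9]
tool_rot: [-0.0, 0.989, 0.145, 0.0]
contact_force: [4.1, 2.4, -1.1]
grip_width: 0.1
t 17.5 album-frame TCP [-45.37 101.65  51.89] F album [ 4.47  1.68 -1.1 ] w 0.1126837950269312
tool axes in album (cols)
 [[ 0.99  0.12  0.  ]
 [ 0.12 -0.99  0.  ]
 [ 0.   -0.   -1.  ]] 
q [-0.05  0.11  1.86  0.    1.17 -0.34]
```

View pics/w13.png

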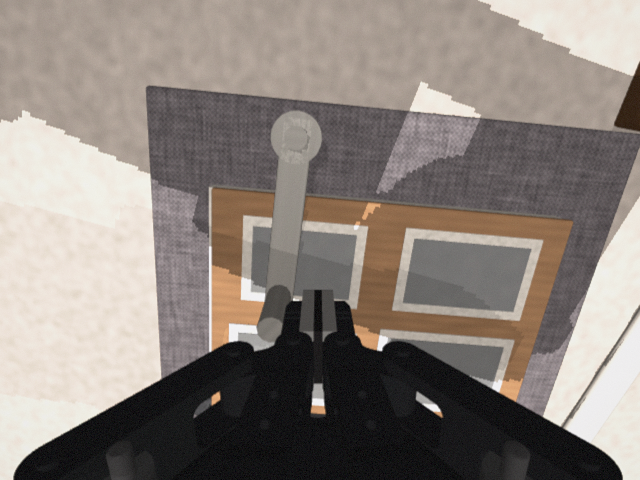

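The force is rising against the soft stop (about 4.5 N) and the arm is square to the leaf edge. Backing off and rising clear.

```bash
python3 -m jog '[{"delta_pos":[5,0,0],"twist":[0,0,0],"jaw":0},{"delta_pos":[12,0,0],"twist":[0,0,0],"jaw":0},{"delta_pos":[0,0,0],"twist":[0,0,0],"jaw":0},{"delta_pos":[0,0,-40],"twist":[0,0,0],"jaw":0},{"delta_pos":[0,0,-45],"twist":[0,0,0],"jaw":0},{"delta_pos":[0,0,-45],"twist":[0,0,0],"jaw":0},{"delta_pos":[0,0,-20],"twist":[0,0,0],"jaw":0},{"delta_pos":[0,0,0],"twist":[0,0,0],"jaw":0},{"delta_pos":[0,0,0],"twist":[0,0,0],"jaw":0}]'
python3 st.py wrist:w14 scene:s14 side:d14
python3 - <<'E'
from h import *
np.set_printoptions(suppress=True,precision=1)
cs={n:cam(n) for n in("scene","side","wrist")}
for n in ("keeper_post","keeper_pivot","leaf_edge"):
  for k,c in cs.items():
    r=arm.mark_of(k,n)
    z={'keeper_post':72,'keeper_pivot':35,'leaf_edge':27}[n]
    if r: print(n,k,px(r[0]),round(r[0]['score'],2),atz(c,px(r[0]),z))
a=cv2.imread('pics/s14.png')[200:370,160:400]; cv2.imwrite('pics/s14c.png',cv2.resize(a,None,fx=3.3,fy=3.3,interpolation=cv2.INTER_CUBIC))
E
```

```text
time_s: 18.45
tool_pos: [503.8, 57.9, 201.4]
tool_rot: [-0.0, 0.989, 0.145, -0.0]
contact_force: [-0.6, -0.4, -0.1]
grip_width: 0.2
t 18.45 album-frame TCP [-28.64 103.63 201.42] F album [-0.61 -0.3  -0.1 ] w 0.21134933606407838
tool axes in album (cols)
 [[ 0.99  0.12 -0.  ]
 [ 0.12 -0.99  0.  ]
 [-0.   -0.   -1.  ]] 
q [-0.04  0.02  1.64 -0.    1.48 -0.33]
keeper_post scene [284.3 232.9] 0.53 [487.1  31.3  72. ]
keeper_post side [373.4 246.1] 0.75 [472.7  48.4  72. ]
keeper_post wrist [275.4 231.4] 0.72 [469.8  47.   72. ]
keeper_pivot scene [304.2 231. ] 0.69 [469.8 113.9  35. ]
keeper_pivot side [377.9 280.5] 0.54 [461.2 119.4  35. ]
keeper_pivot wrist [285.8 133.1] 0.68 [455.  122.4  35. ]
leaf_edge side [355.6 279.6] 0.98 [510.4 112.8  27. ]
```

View pics/w14.png

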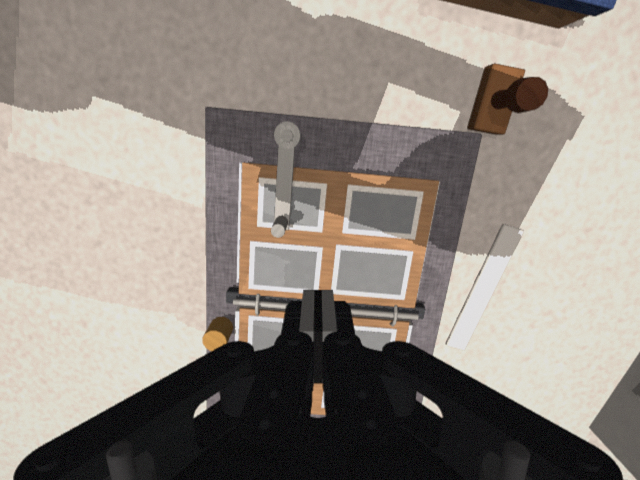

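View pics/s14c.png

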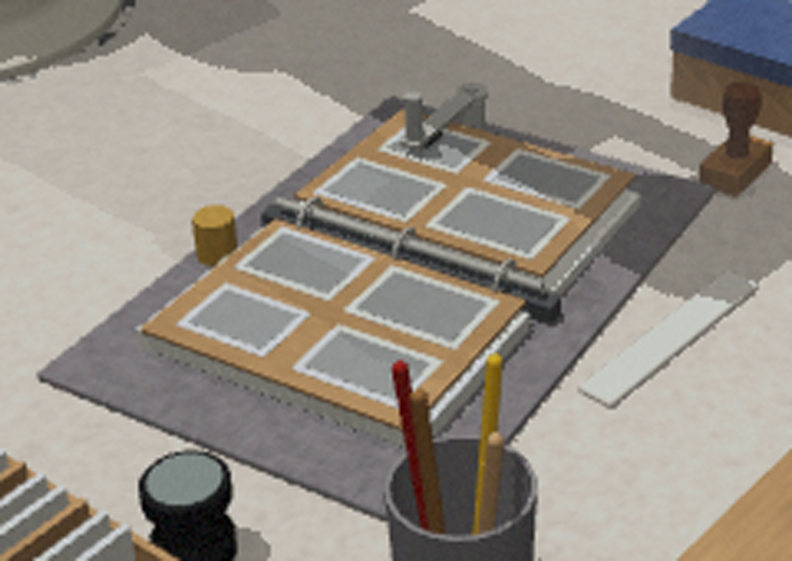

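View pics/d14.png

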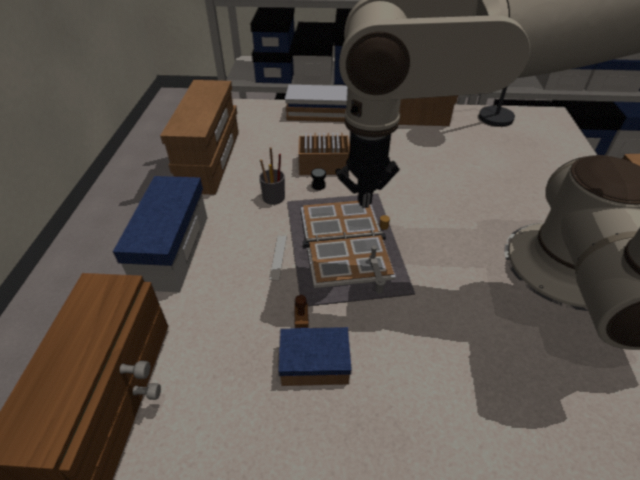

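Both leaves lie flat. The post and pivot put the keeper at about 1.57 rad, and the arm is clear. Handing in.

```bash
python3 -c "
from rig import arm
print(arm.close_job())"
```

```text
the job is handed in; nothing more can be done
None
```

The leaf is turned and lies flat on the left page, and the keeper lies across it at its stop. The job is handed in; no verdict is reported.

- **Leaf:** I took the free edge up its arc with the closed fingertips, over the spine and down, then pressed it to about 10 N. In the last pictures it lies flat on the left, and the lower leaf is flat on the right.
- **Keeper:** I pushed it by its post in two stages. It reached its soft stop at about 4.5 N. The last picture puts the arm at about 1.57 rad, but that is my reading from the image, not a joint value.
- **Finish:** the fingers ended about 200 mm above the table with no measurable force. The bystanders appear where they were in the pictures; I did not re-measure them.

**What went wrong:** partway through the second keeper push, a corner of the finger caught the post, and the wrist read about 21 N, mostly sideways. That slid the album by about 12 mm and turned it by about 2°, within the 40 mm limit but not as gentle as intended. I backed off, measured again, lined up square behind the post and finished lightly.

The position estimates agreed to a few millimetres, except the scene camera's reading of the post. It was about 20 mm off the other two cameras, so I left it out.

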